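# Join a shelf crossrail to its side panel with a cam lock

## Task

Slide the loose wooden crossrail, stud end first, between the two guide cheeks of the side panel until its headed stud sits at the bottom of the cam's open mouth, and only then turn the cam's grip clockwise until its curved slot draws the rail tight. Tighten by feel until the rubber end-stop pads are firmly squeezed, by about a millimetre, but never force it; then let go and leave the rail clamped. Leave the tape roll, hammer and bin alone.

Things in the scene. Friction and masses are not known exactly. Their poses are not given: they have to be found in the camera images.
- panel: Plywood side panel lying fixed on the bench, 133 (x) x 150 (y) x 18 mm, carrying the cam lock, guide cheeks and end stop. Origin: on the bench surface under the cam's axis; x points along the guide towards the rail, z up; the panel's edge lies at x = 43 mm.
- cam (a joint): Angle (rad) of the 84 mm cam plate (26 to 31 mm above the bench); grows clockwise from above, -0.15 to 2.1. Starts at -0.1 to 0.15, mouth open to the panel's +x. From 0.5 on its slot draws the stud in by 8 mm per rad. The pads are met anywhere from 0.75 to 1.4; then torque rises above free turning by some 0.015 N m per N of clamping (0.3 N m is good; over 40 N is forced). It stays where left.
- cam_grip (a point): Point on the cam's axis, 62 mm above the bench, in the middle of the black bar grip to pinch: bar 10 mm thick, 46 mm long, 42 to 74 mm above the bench. At cam angle 0 its length lies along the panel's y (pinch along the panel's x); it turns with the cam. The cam's own friction is 0.1 N m: read the torque while turning slowly or in steps of about 0.02 rad, as after larger steps the rebound hides it.
- rail: Loose crossrail, a plain wooden bar 190 (x) x 44 (y) x 34 mm (z), about 0.25 kg, lying on the bench. Origin: underside, middle of the wood. A steel tongue 16 mm wide, 20 to 24 mm above the bench, sticks out 29 mm from its end at x = -95 mm and carries the stud. Joined, its x lies along the panel's x, stud towards the cam.
- stud (a point): Upright headed steel stud on the rail's tongue at the rail's x = -115 mm (20 mm beyond the end face): shank 8 mm across, head 15.6 mm across, its top 37 mm above the bench; the point is on its axis 34 mm above the bench. It comes to a stop at the bottom of the mouth about 33 mm from the cam's axis.
- tape: Bystander: blue roll of tape, 96 mm across, 25 mm high, lying flat. Origin: centre of its underside.
- hammer: Bystander: hammer lying on the bench, about 260 mm long. Origin: underside, near its middle.
- bin: Bystander: black open plastic bin 100 x 140 x 50 mm. Origin: centre of its underside.
- guide_entry (a point): Middle of the flared entry of the guide, at the panel's x = 123 mm, 30 mm above the bench. Two white nylon-faced cheeks, 5 mm thick, 30 mm high, standing on the bench: inner faces 46 mm apart from the panel's x = 46 to 104 mm, from there flaring to about 60 mm apart at 123 mm.
- stop_line (a point): Point at the panel's x = 47 mm, y = 0, 32 mm above the bench. Two black rubber end-stop pads, 32 mm high, at y = +-18 mm, face the rail's end. They are shimmed differently on every panel: their face stands 0 to 4.5 mm beyond this point, unknown beforehand. Together they give like a spring of 16 N/mm and are meant to be squeezed about 1 mm (10 to 30 N).
- mouth_bottom (a point): Where the stud's axis comes to rest against the bottom of the cam's open mouth: panel's x = 33 mm, y = 0. The rail's end face then still stands 1.5 to 6 mm off the pads, and the rail's origin 148 mm from the cam's axis.
Things that resemble listed ones, but are neither listed nor needed, are in the scene too. Leave any pink or red look-alike of the rail alone.

How it is judged:
By the outcome, as a careful person would: the job done as asked, in the order asked, and still so for the second after the job is handed in, with the robot touching nothing.
It also fails if it takes over 72 s, if anything falls off the work surface, if the arm or the gripper's body presses on something with over 40 N, if the wrist force passes 120 N, or if a joint passes its speed limit or range.

## Robot

A 6-joint arm with a two-finger parallel gripper is mounted at the origin on the work surface. World frame = base frame: x ahead of the robot, y to its left, z up, the work surface at z = 0. Lengths are in m, angles in rad, forces in N, time in s.
With the tool pointing down it reaches from about 0.25 to 0.725 m from the base axis. Payload 4 kg.
Tool frame: the origin (TCP) lies between the finger pads; the fingertips stand 17 mm ahead of it and the grasp point (between the pads) lies 2 mm behind it (ctrl.tcp_to_tips is the distance from the TCP to the fingertips, in m); z points along the fingers, y is the line along which they close (so a half turn about z gives the same grasp; the last joint's range is limited). The gripper opens to 85 mm and grips with 20 to 120 N. Pads are 22 mm wide; open, the fingers measure 114 mm over their backs; the gripper's body (76 mm by 85 mm) begins 54 mm behind the grasp point. The pads swing forward as they close: fully open they stand 13 mm farther back than shut.
Start: joints at [1.276, 0.241, 0.005, 1.335, 0, 1.571], TCP at [0.145, 0.478, 0.248] pointing down, gripper open.
Joint ranges: [-2.72, 2.72], [-1.05, 1.87], [-1.09, 1.28], [-1.99, 2.15], [-1.42, 1.44], [-3.14, 3.14]. Speed limits (rad/s): [2.79, 2.79, 3.14, 3.14, 3.14, 3.14].

## Interface

Orientations are given as a rotation vector (axis times angle).
In Python, from plant import ctrl gives the robot as it stands.
- The arm moves only by the tool drive_tool, never from a script. Its argument "deltas" is a list of rows, each a list of 3 entries, a list of its own where there are three numbers: the shift along the tool's x, y, z normalised to -1 to 1, where 1 is 250 mm, then the turn about the tool's z normalised to -1 to 1, where 1 is pi/4 rad, then the opening, from 0 (shut) to 1 (fully open). In form: [[[tx, ty, tz], roll, gripper], ...]. A call has exactly 5 rows; each row is the pose to reach, as a shift and turn from the pose commanded when the call began, along the tool's axes at that moment; what a row does not reach only later rows make up. A row lasts 1/10 s, in which the tool goes at most 50 mm and 8.59 degrees, less where a joint would pass 70% of its speed; a pose out of reach is approached as far as the arm can. A call with a number of a shift or a turn outside -1 to 1 is refused whole. A call with a gripper value outside its range is refused whole. The fingers move at their own pace and stop on an object; "grip_force" is the grip in N (left out, the last holds). Time passes only in rows, so rows that repeat a pose let the fingers close, or fill a call up. It gives the time, the measured TCP pose, the force, the opening and the grip force at its end, in the units of the state.
- ctrl.get_state(): the state, without advancing time (a new reading comes with each control period).
- ctrl.get_image(name): name is "scene" or "top"; returns the picture (420x560x3 uint8, red, green, blue); there is no depth.
- ctrl.camera_model(name): a dict with "intrinsics" (3x3 intrinsics, pixels), "R" (3x3) and "t" (3): a world point X has camera coordinates R X + t. Camera axes: x right, y down, z forward; pixel columns grow to the right and rows downward; lengths in m; the calibration is good to about 2 mm. A picture is of the moment at which its call begins. camera_model takes no time and is no camera call.
- ctrl.sign_off(): hands the job in; it is judged then, once.
The state is a dict: "time": time; "joint_pos": joint angles; "joint_vel": joint speeds; "effort": joint torques, N m; "eef_pos": TCP position; "tool_rot": TCP orientation; "force": force on the tool from outside, world axes, zero at the start; "wrist_torque": the same for the moment, N m; "gripper_width": finger opening in m; "grasp_force": force on a finger pad.
Only numpy, scipy, OpenCV 4.12 (cv2) and the standard library are available. Lean on these libraries where they do the work, as an engineer would, in place of code of your own. Each camera call takes 0.05 s, during which the arm holds its last target. There are 200 camera calls.

## Working session

There is one attempt and no reset: what is moved stays moved. The work goes in short steps, Python scripts to look and compute and a tool call to move; the robot and the scene stay as the last step left them, time stands still between calls to the robot, and variables do not carry over. Pictures are saved under pics/ and viewed, at most 10 in all, crops included, and the job is handed in when it is done.

Besides the shell and the picture viewer there is one more tool, called after ">>>" as name([rows], argument=value, ...), one row to a line, values as JSON. drive_tool: Moves the arm, as the interface text tells. Scaled input: -1 to 1 covers 250 mm each way for a shift and pi/4 rad each way for a turn. Its arguments: {"type":"object","properties":{"deltas":{"type":"array"},"grip_force":{"type":"number"}},"required":["deltas"]}

```bash
mkdir -p pics; ls; python3 - <<'E'
from plant import ctrl
import cv2,numpy as np
for n in ("top","scene"):
    cv2.imwrite(f"pics/{n}0.png",ctrl.get_image(n)[:,:,::-1])
    m=ctrl.camera_model(n);print(n,m)
s=ctrl.get_state();print(s)
E
```

```text
pics
top {'intrinsics': array([[466.78746651,   0.        , 278.92845007],
       [  0.        , 466.78746651, 211.8802525 ],
       [  0.        ,   0.        ,   1.        ]]), 'R': array([[ 0.02846223, -0.99955568, -0.00885082],
       [-0.99227481, -0.02718309, -0.12104455],
       [ 0.12075018,  0.01222764, -0.99260762]]), 't': array([0.07412376, 0.50314416, 1.01111943])}
scene {'intrinsics': array([[426.91259623,   0.        , 281.46141344],
       [  0.        , 426.91259623, 211.61234863],
       [  0.        ,   0.        ,   1.        ]]), 'R': array([[ 0.87231967,  0.48860978, -0.01785725],
       [ 0.30556592, -0.5733137 , -0.76022422],
       [-0.3816908 ,  0.65770198, -0.64941531]]), 't': array([-0.4633367 , -0.02794266,  1.24465168])}
{'time': 0.1, 'joint_pos': array([ 1.27595271e+00,  2.41333252e-01,  3.86822915e-03,  1.33518600e+00,
       -1.46170322e-05,  1.57083506e+00]), 'joint_vel': array([ 0.00028312, -0.00220952,  0.00340049, -0.00192705,  0.00074335,
        0.00079999]), 'effort': array([-4.12686495e-04, -3.73138046e+01,  2.53009593e+01,  1.08412182e-02,
       -7.39224242e-05,  8.60635083e-06]), 'eef_pos': array([0.14514686, 0.47792124, 0.24750767]), 'tool_rot': array([-4.61485591e-01, -3.10725064e+00,  2.88488662e-03]), 'force': array([ 0.104476  ,  0.42821382, -0.1441916 ]), 'wrist_torque': array([-0.00117817, -0.04101916, -0.00156683]), 'grasp_force': 0.0, 'gripper_width': 0.08546305804677887}
```

View pics/top0.png

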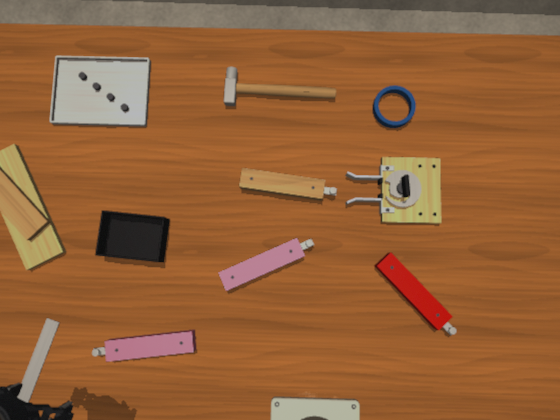

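View pics/scene0.png

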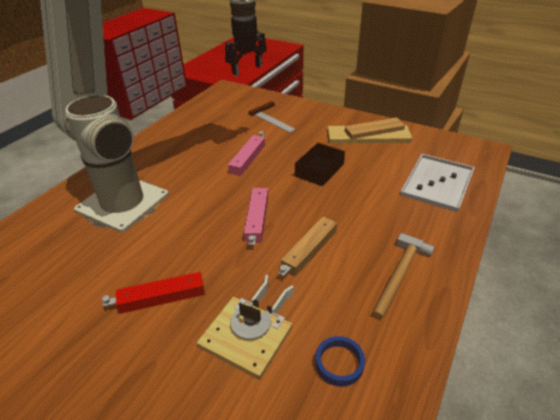

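The wooden rail with a stud is at top (283,184), stud at (332,190). Possible mix-ups: pink rails at (262,265) and (150,347), a red one at (413,292), and a plain board without a stud at (20,205). The panel is at (411,190), with its cheeks opening towards the rail. Next is a close crop to check this.

```bash
python3 - <<'E'
import cv2
im=cv2.imread("pics/top0.png")[145:235,230:450]
cv2.imwrite("pics/crop0.png",cv2.resize(im,None,fx=3.6,fy=3.6,interpolation=cv2.INTER_CUBIC))
E
```

```text
(no output)
```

View pics/crop0.png

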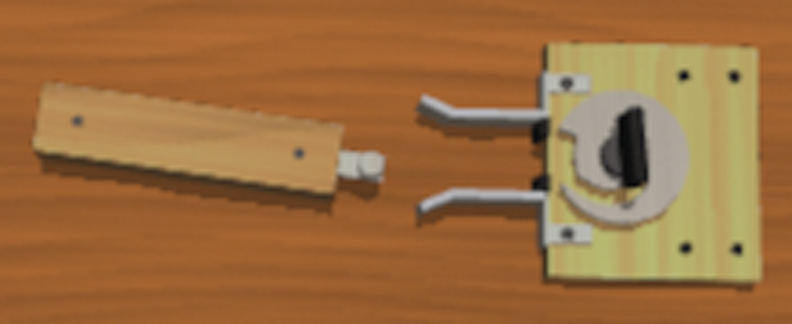

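```bash
cat > h.py <<'E'
import numpy as np, cv2
from scipy.optimize import least_squares
from scipy.spatial.transform import Rotation as Ro
from plant import ctrl
def proj(n,X):
    m=ctrl.camera_model(n); c=np.asarray(X)@m["R"].T+m["t"]; p=c@m["intrinsics"].T
    return p[:,:2]/p[:,2:]
def place(q,P):
    c,s=np.cos(q[2]),np.sin(q[2]); P=np.asarray(P,float)
    return np.c_[q[0]+c*P[:,0]-s*P[:,1], q[1]+s*P[:,0]+c*P[:,1], P[:,2]]
def fit(n,P,px,q0):
    P=np.asarray(P)/1000; px=np.asarray(px,float)
    r=least_squares(lambda q:(proj(n,place(q,P))-px).ravel(),q0)
    return r.x, r.fun.reshape(-1,2).round(2)
def crop(px,x0=230,y0=145,f=3.6): return (np.asarray(px,float)+.5)/f-.5+np.array([x0,y0])
RAIL=[(95,-22,34),(-95,-22,34),(-95,22,34),(95,22,34),(-115,0,37)]
PAN=[(43,-75,18),(-90,-75,18),(-90,75,18),(43,75,18)]
E
python3 - <<'E'
from h import *
q,r=fit("top",RAIL,crop([(43,84),(343,126),(334,193),(34,151),(371,163)]),[.5,.1,1.5]);print(q,r.tolist())
p,r=fit("top",PAN,crop([(547,43),(758,48),(761,280),(547,278)]),[.5,-.1,1.5]);print(p,r.tolist())
# check extra points in panel frame
print((proj("top",place(p,np.array([(0,0,74),(0,23,74),(0,-23,74),(123,32,30),(123,-32,30),(46,25,30),(46,-25,30)])/1000))-[230,145])*3.6)
s=ctrl.get_state();print(Ro.from_rotvec(s["tool_rot"]).as_matrix().round(3))
E
```

```text
[0.56575258 0.08341104 1.45695125] [[-0.1, -0.26], [0.25, -0.29], [0.19, 0.31], [-0.57, 0.2], [0.22, 0.02]]
[ 0.56181971 -0.18629796  1.5754802 ] [[0.01, -0.12], [-0.28, -0.28], [0.08, 0.59], [0.19, -0.2]]
[[637.90495913 143.23453219]
 [638.2687191  181.30233094]
 [637.54320853 105.37701617]
 [421.24431185 202.28781057]
 [421.87391912 101.13624513]
 [545.37489012 193.90070213]
 [545.15381713 114.79309927]]
[[-0.957  0.291 -0.001]
 [ 0.291  0.957 -0.002]
 [-0.    -0.002 -1.   ]]
```

```bash
cat >> h.py <<'E'
def go(x,y,z,yaw):
    """normalised tool shift and roll from here to a tool-down pose (yaw of tool x)"""
    s=ctrl.get_state(); R=Ro.from_rotvec(s["tool_rot"]).as_matrix()
    d=R.T@(np.array([x,y,z])-s["eef_pos"])/.25
    y0=np.arctan2(R[1,0],R[0,0]); dr=-((yaw-y0+np.pi)%(2*np.pi)-np.pi)
    print("t",s["time"].__round__(2),"shift",d.round(4),"roll",round(dr/(np.pi/4),4),"yaw",y0.round(4),"tilt",R[:,2].round(4),
      "pos",s["eef_pos"].round(4),"F",s["force"].round(2),"M",s["wrist_torque"].round(3),"w",round(s["gripper_width"],4),"g",round(s["grasp_force"],1))
E
```

>>> drive_tool([
  [[-0.18, -0.08, 0], 0.19, 1],
  [[-0.36, -0.16, 0], 0.38, 1],
  [[-0.54, -0.24, 0], 0.57, 1],
  [[-0.72, -0.32, 0], 0.76, 1],
  [[-0.9, -0.4, 0], 0.95, 1],
], grip_force=40)

```text
time: 0.6
eef_pos: [0.3324, 0.3158, 0.248]
tool_rot: [-1.57, -2.721, 0.001]
force: [1.5, 0.4, 0.3]
gripper_width: 0.0855
grasp_force: 0.0
```

```bash
python3 -c "
from h import *
go(.5692,.1132,.2475,1.457)"
```

```text
t 0.6 shift [-1.1755  0.4143  0.002 ] roll 0.8124 yaw 2.0951 tilt [-4.e-04 -3.e-04 -1.e+00] pos [0.3324 0.3158 0.248 ] F [1.51 0.39 0.34] M [ 0.037 -0.02   0.014] w 0.0855 g 0.0
```

>>> drive_tool([
  [[-0.18, 0.06, 0], 0.17, 1],
  [[-0.36, 0.12, 0], 0.34, 1],
  [[-0.54, 0.18, 0], 0.5, 1],
  [[-0.72, 0.25, 0], 0.66, 1],
  [[-0.9, 0.32, 0], 0.81, 1],
])

```text
time: 1.1
eef_pos: [0.5153, 0.162, 0.248]
tool_rot: [-2.342, -2.094, 0.001]
force: [2.1, 0.8, 1.0]
gripper_width: 0.0851
grasp_force: 0.0
```

```bash
python3 -c "
from h import *
go(.5692,.1132,.06,1.457)"
```

```text
t 1.1 shift [-0.1699  0.2365  0.7517] roll 0.0028 yaw 1.4592 tilt [-7.e-04 -0.e+00 -1.e+00] pos [0.5153 0.162  0.248 ] F [2.12 0.83 1.04] M [ 0.005 -0.01   0.015] w 0.0851 g 0.0
```

>>> drive_tool([
  [[-0.08, 0.11, 0.05], 0, 1],
  [[-0.16, 0.22, 0.2], 0, 1],
  [[-0.16, 0.22, 0.4], 0, 1],
  [[-0.16, 0.22, 0.55], 0, 1],
  [[-0.16, 0.22, 0.55], 0, 1],
])

```text
time: 1.6
eef_pos: [0.5596, 0.1165, 0.104]
tool_rot: [-2.332, -2.094, 0.02]
force: [-1.0, 0.1, -0.6]
gripper_width: 0.0852
grasp_force: 0.0
```

```bash
python3 -c "
from h import *
go(.5692,.1132,.026,1.457)
cv2.imwrite('pics/top1.png',cv2.resize(ctrl.get_image('top')[120:260,200:460,::-1],None,fx=3,fy=3,interpolation=cv2.INTER_CUBIC))"
```

```text
t 1.6 shift [-0.0074  0.0439  0.3117] roll 0.0084 yaw 1.4636 tilt [-0.0141 -0.0029 -0.9999] pos [0.5596 0.1165 0.104 ] F [-0.96  0.11 -0.6 ] M [-0.045  0.053  0.012] w 0.0852 g 0.0
```

View pics/top1.png

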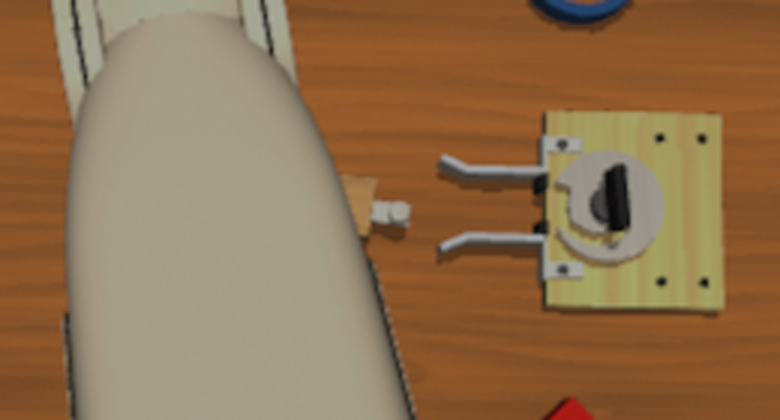

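Arm covers the rail; the panel and stud (397,212 in crop) stay visible and unmoved. Descend.

>>> drive_tool([
  [[-0.01, 0.02, 0.1], 0, 1],
  [[-0.01, 0.02, 0.17], 0, 1],
  [[-0.01, 0.02, 0.17], 0, 1],
  [[-0.01, 0.02, 0.17], 0, 1],
  [[-0.01, 0.02, 0.17], 0, 1],
])

```text
time: 2.15
eef_pos: [0.5711, 0.1156, 0.0709]
tool_rot: [2.334, 2.099, 0.006]
force: [-0.4, 0.8, 0.1]
gripper_width: 0.0853
grasp_force: 0.0
```

```bash
python3 -c "
from h import *
go(.5692,.1132,.026,1.457)"
```

```text
t 2.15 shift [-0.0107 -0.0072  0.1796] roll 0.0101 yaw 1.465 tilt [ 4.2e-03  8.0e-04 -1.0e+00] pos [0.5711 0.1156 0.0709] F [-0.39  0.75  0.09] M [-0.014  0.039 -0.011] w 0.0853 g 0.0
```

>>> drive_tool([
  [[-0.005, -0.006, 0.09], 0.01, 1],
  [[-0.01, -0.006, 0.18], 0.01, 1],
  [[-0.01, -0.006, 0.18], 0.01, 1],
  [[-0.01, -0.006, 0.18], 0.01, 1],
  [[-0.01, -0.006, 0.18], 0.01, 1],
])

```text
time: 2.65
eef_pos: [0.5691, 0.1131, 0.0252]
tool_rot: [2.343, 2.09, 0.004]
force: [0.2, 0.4, -0.1]
gripper_width: 0.0853
grasp_force: 0.0
```

>>> drive_tool([
  [[0, 0, 0], 0, 0.7],
  [[0, 0, 0], 0, 0.5],
  [[0, 0, 0], 0, 0.3],
  [[0, 0, 0], 0, 0.3],
  [[0, 0, 0], 0, 0.3],
], grip_force=40)

```text
time: 3.15
eef_pos: [0.5683, 0.1128, 0.0241]
tool_rot: [2.344, 2.091, 0.002]
force: [-0.3, -0.5, 5.6]
gripper_width: 0.0436
grasp_force: 43.0
```

```bash
python3 -c "
from h import *
go(.5692,.1132,.026,1.457)"
```

```text
t 3.15 shift [ 0.0019  0.0034 -0.0076] roll -0.0004 yaw 1.4567 tilt [ 1.5e-03  3.0e-04 -1.0e+00] pos [0.5683 0.1128 0.0241] F [-0.27 -0.5   5.58] M [0.015 0.066 0.031] w 0.0436 g 43.0
```

>>> drive_tool([
  [[0, -0.01, -0.003], -0.05, 0.3],
  [[0, -0.02, -0.003], -0.1, 0.3],
  [[0, -0.031, -0.003], -0.15, 0.3],
  [[0, -0.031, -0.003], -0.15, 0.3],
  [[0, -0.031, -0.003], -0.15, 0.3],
])

```text
time: 3.65
eef_pos: [0.5602, 0.1136, 0.0242]
tool_rot: [2.218, 2.225, 0.0]
force: [0.2, 0.1, 2.1]
gripper_width: 0.0434
grasp_force: 42.6
```

```bash
python3 -c "
from h import *
go(.5604,.1127,.025,1.5755)
cv2.imwrite('pics/top2.png',cv2.resize(ctrl.get_image('top')[150:230,300:420,::-1],None,fx=6.5,fy=6.5,interpolation=cv2.INTER_CUBIC))"
```

```text
t 3.65 shift [-0.0037  0.0009 -0.0033] roll -0.002 yaw 1.5739 tilt [ 4.e-04  0.e+00 -1.e+00] pos [0.5602 0.1136 0.0242] F [0.17 0.06 2.09] M [-0.046 -0.19   0.16 ] w 0.0434 g 42.6
```

View pics/top2.png

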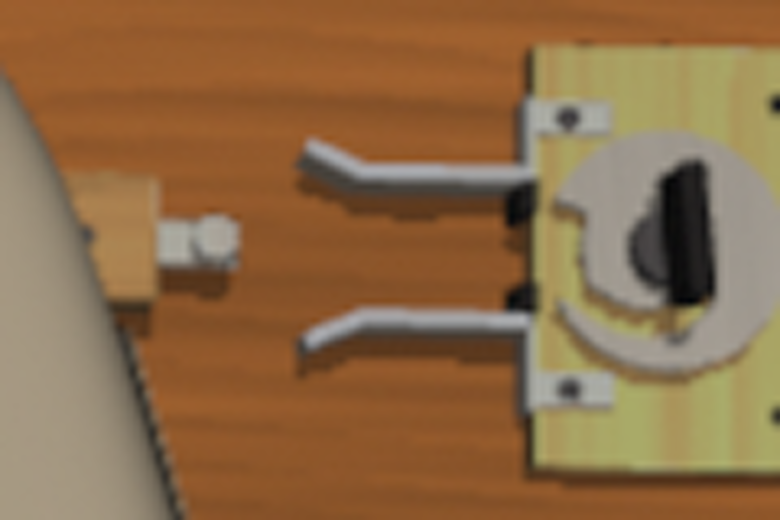

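Stud head is at crop (215,240), rail end corners at (158,178) and (152,300), and cheeks are at rows 175 and 320. It is nearly centred, so I'll quantify the rest.

```bash
python3 -c "
from h import *
c=lambda p:crop(p,300,150,6.5)
p,r=fit('top',[(43,-75,18),(43,75,18),(104,-25.5,30),(104,25.5,30),(123,-32.5,30),(123,32.5,30),(43,-25.5,30),(43,25.5,30)],c([(532,46),(532,469),(362,173),(365,319),(308,145),(305,345),(528,173),(528,320)]),[.56,-.186,1.57]);print(p,r.tolist())
q,r=fit('top',RAIL[1:3]+RAIL[4:],c([(158,178),(152,301),(215,239)]),[.56,.08,1.57]);print(q,r.tolist())
R=np.array([[np.cos(p[2]),np.sin(p[2])],[-np.sin(p[2]),np.cos(p[2])]])
for k in (-115,-95,30): print(k,R@(place(q,[(k/1000,0,0)])[0,:2]-p[:2]))
print(R@(ctrl.get_state()['eef_pos'][:2]-p[:2]))"
```

```text
[ 0.56199853 -0.18477844  1.57803076] [[-0.58, -0.24], [-0.24, -0.12], [-0.36, -0.06], [-0.85, -0.13], [-0.48, 1.03], [-0.13, -1.2], [1.25, 0.46], [1.38, 0.26]]
[0.56306571 0.08503337 1.54769129] [[-0.02, -0.3], [0.12, 0.13], [-0.1, 0.17]]
-115 [0.15484995 0.00046944]
-95 [ 1.74840749e-01 -1.37258395e-04]
30 [ 0.29978322 -0.00392911]
[ 0.2983818  -0.00032587]
```

>>> drive_tool([
  [[-0.04, 0, 0], -0.003, 0.3],
  [[-0.09, 0, 0], -0.003, 0.3],
  [[-0.14, 0, 0], -0.003, 0.3],
  [[-0.18, 0, 0], -0.003, 0.3],
  [[-0.2, 0, 0], -0.003, 0.3],
])

```text
time: 4.2
eef_pos: [0.5601, 0.0622, 0.0242]
tool_rot: [-2.216, -2.226, -0.0]
force: [0.3, 4.2, 3.4]
gripper_width: 0.0432
grasp_force: 42.8
```

>>> drive_tool([
  [[-0.02, 0, 0], 0, 0.3],
  [[-0.04, 0, 0], 0, 0.3],
  [[-0.06, 0, 0], 0, 0.3],
  [[-0.08, 0, 0], 0, 0.3],
  [[-0.1, 0, 0], 0, 0.3],
])

```text
time: 4.7
eef_pos: [0.5604, 0.0385, 0.0241]
tool_rot: [-2.214, -2.229, -0.0]
force: [-0.2, 3.8, 3.5]
gripper_width: 0.0431
grasp_force: 42.8
```

```bash
python3 -c "
from h import *
go(.562,-.007,.025,1.5755)
cv2.imwrite('pics/top3.png',cv2.resize(ctrl.get_image('top')[150:230,300:420,::-1],None,fx=6.5,fy=6.5,interpolation=cv2.INTER_CUBIC))"
```

```text
t 4.7 shift [-0.182   0.0054 -0.0035] roll 0.0022 yaw 1.5772 tilt [ 2.e-04  3.e-04 -1.e+00] pos [0.5604 0.0385 0.0241] F [-0.24  3.83  3.48] M [ 0.761 -0.079  0.045] w 0.0431 g 42.8
```

View pics/top3.png

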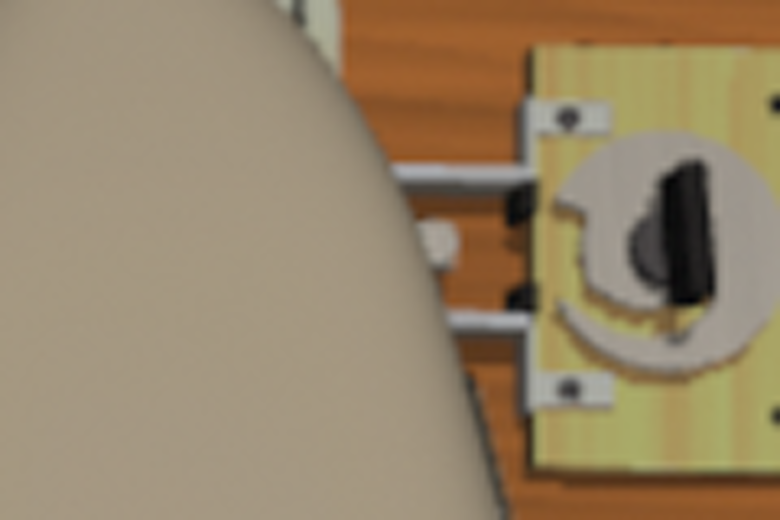

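The stud at crop (437,244) is centred between the cheeks (175/320). I'll continue, then creep to the stop.

>>> drive_tool([
  [[-0.03, 0, 0], 0, 0.3],
  [[-0.06, 0, 0], 0, 0.3],
  [[-0.09, 0, 0], 0, 0.3],
  [[-0.12, 0, 0], 0, 0.3],
  [[-0.14, 0, 0], 0, 0.3],
])

```text
time: 5.25
eef_pos: [0.5605, 0.0028, 0.0242]
tool_rot: [2.215, 2.227, 0.0]
force: [0.3, 5.2, 4.4]
gripper_width: 0.0431
grasp_force: 42.9
```

>>> drive_tool([
  [[-0.006, 0, 0], 0, 0.3],
  [[-0.012, 0, 0], 0, 0.3],
  [[-0.018, 0, 0], 0, 0.3],
  [[-0.024, 0, 0], 0, 0.3],
  [[-0.03, 0, 0], 0, 0.3],
])

```text
time: 5.75
eef_pos: [0.5606, -0.0037, 0.0241]
tool_rot: [-2.214, -2.229, -0.0]
force: [0.1, 4.8, 4.8]
gripper_width: 0.0429
grasp_force: 43.0
```

>>> drive_tool([
  [[-0.004, 0, 0], 0, 0.3],
  [[-0.008, 0, 0], 0, 0.3],
  [[-0.012, 0, 0], 0, 0.3],
  [[-0.016, 0, 0], 0, 0.3],
  [[-0.016, 0, 0], 0, 0.3],
])

```text
time: 6.25
eef_pos: [0.5606, -0.0079, 0.0241]
tool_rot: [2.214, 2.228, 0.0]
force: [-0.1, 3.8, 4.7]
gripper_width: 0.0434
grasp_force: 43.0
```

>>> drive_tool([
  [[-0.002, 0, 0], 0, 0.3],
  [[-0.004, 0, 0], 0, 0.3],
  [[-0.006, 0, 0], 0, 0.3],
  [[-0.008, 0, 0], 0, 0.3],
  [[-0.008, 0, 0], 0, 0.3],
])

```text
time: 6.75
eef_pos: [0.5607, -0.0093, 0.0241]
tool_rot: [-2.214, -2.228, -0.002]
force: [0.4, 5.8, 5.8]
gripper_width: 0.0434
grasp_force: 43.1
```

>>> drive_tool([
  [[-0.002, 0, 0], 0, 0.3],
  [[-0.004, 0, 0], 0, 0.3],
  [[-0.006, 0, 0], 0, 0.3],
  [[-0.006, 0, 0], 0, 0.3],
  [[-0.006, 0, 0], 0, 0.3],
])

```text
time: 7.25
eef_pos: [0.5606, -0.0095, 0.0241]
tool_rot: [-2.212, -2.228, -0.004]
force: [-0.6, 10.9, 4.8]
gripper_width: 0.0432
grasp_force: 43.1
```

```bash
python3 -c "
from h import *
go(.562,-.0075,.025,1.5755)
cv2.imwrite('pics/top4.png',cv2.resize(ctrl.get_image('top')[150:230,300:420,::-1],None,fx=6.5,fy=6.5,interpolation=cv2.INTER_CUBIC))"
```

```text
t 7.25 shift [ 0.0079  0.0056 -0.0035] roll 0.0034 yaw 1.5781 tilt [ 1.0e-04  3.6e-03 -1.0e+00] pos [ 0.5606 -0.0095  0.0241] F [-0.56 10.86  4.79] M [ 1.751 -0.108 -0.04 ] w 0.0432 g 43.1
```

View pics/top4.png

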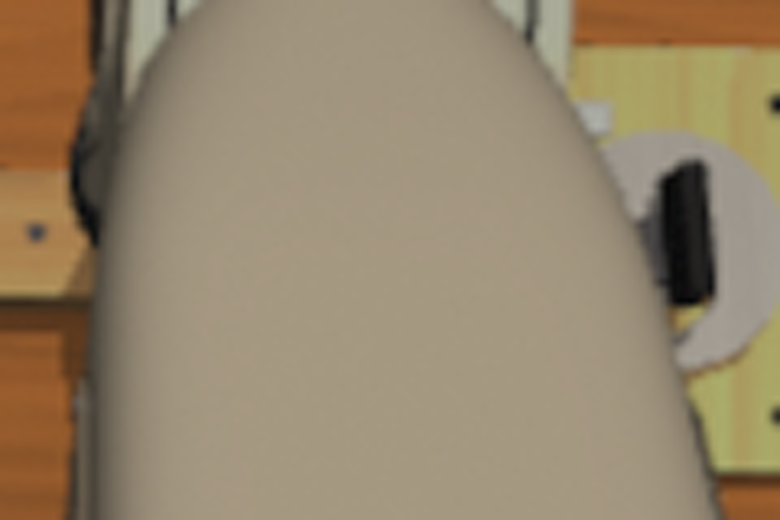

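The arm hides the mouth, but the motion stalled at TCP y = -0.0095 with the push rising to 11 N. That matches the stud at the mouth bottom (expected about -0.008). Next: release, then move to the cam.

>>> drive_tool([
  [[0.002, 0, 0], 0, 0.3],
  [[0.002, 0, 0], 0, 0.7],
  [[0.002, 0, 0], 0, 1],
  [[0.002, 0, 0], 0, 1],
  [[0.002, 0, 0], 0, 1],
])

```text
time: 7.8
eef_pos: [0.5601, -0.0116, 0.0235]
tool_rot: [-2.216, -2.227, 0.002]
force: [-0.0, -0.0, -0.3]
gripper_width: 0.0853
grasp_force: 0.0
```

>>> drive_tool([
  [[0, 0, -0.1], 0, 1],
  [[0, 0, -0.26], 0, 1],
  [[0, 0, -0.42], -0.1, 1],
  [[0, 0, -0.5], -0.28, 1],
  [[0, 0, -0.5], -0.47, 1],
])

```text
time: 8.3
eef_pos: [0.5632, -0.0115, 0.1533]
tool_rot: [1.757, 2.596, 0.006]
force: [-0.7, -0.1, 0.6]
gripper_width: 0.0858
grasp_force: 0.0
```

```bash
python3 -c "
from h import *
go(.562,-.1858,.12,3.145)"
```

```text
t 8.3 shift [-0.6452 -0.2643  0.1338] roll -1.5198 yaw 1.9514 tilt [ 7.9e-03 -9.0e-04 -1.0e+00] pos [ 0.5632 -0.0115  0.1533] F [-0.72 -0.08  0.6 ] M [ 0.008 -0.08   0.002] w 0.0858 g 0.0
```

>>> drive_tool([
  [[-0.16, -0.07, 0], -0.19, 1],
  [[-0.32, -0.13, 0], -0.38, 1],
  [[-0.48, -0.2, 0], -0.57, 1],
  [[-0.6, -0.25, 0], -0.76, 1],
  [[-0.645, -0.264, 0], -0.95, 1],
])

```text
time: 8.8
eef_pos: [0.5574, -0.1891, 0.1488]
tool_rot: [-0.715, -3.059, 0.003]
force: [-0.7, -0.1, 0.5]
gripper_width: 0.0854
grasp_force: 0.0
```

>>> drive_tool([
  [[0, 0, 0], -0.19, 1],
  [[0, 0, 0], -0.38, 1],
  [[0, 0, 0], -0.56, 1],
  [[0, 0, 0], -0.56, 1],
  [[0, 0, 0], -0.56, 1],
])

```text
time: 9.3
eef_pos: [0.558, -0.1854, 0.1488]
tool_rot: [-0.039, -3.141, 0.0]
force: [-0.3, -0.7, -0.1]
gripper_width: 0.0854
grasp_force: 0.0
```

```bash
python3 -c "
from h import *
go(.562,-.1858,.06,3.145)
cv2.imwrite('pics/sc5.png',cv2.resize(ctrl.get_image('scene')[230:380,170:370,::-1],None,fx=4,fy=4,interpolation=cv2.INTER_CUBIC))"
```

```text
t 9.3 shift [-0.0162 -0.0013  0.3553] roll -0.0356 yaw 3.1171 tilt [-6.e-04 -2.e-04 -1.e+00] pos [ 0.558  -0.1854  0.1488] F [-0.27 -0.69 -0.12] M [0.016 0.008 0.052] w 0.0854 g 0.0
```

View pics/sc5.png

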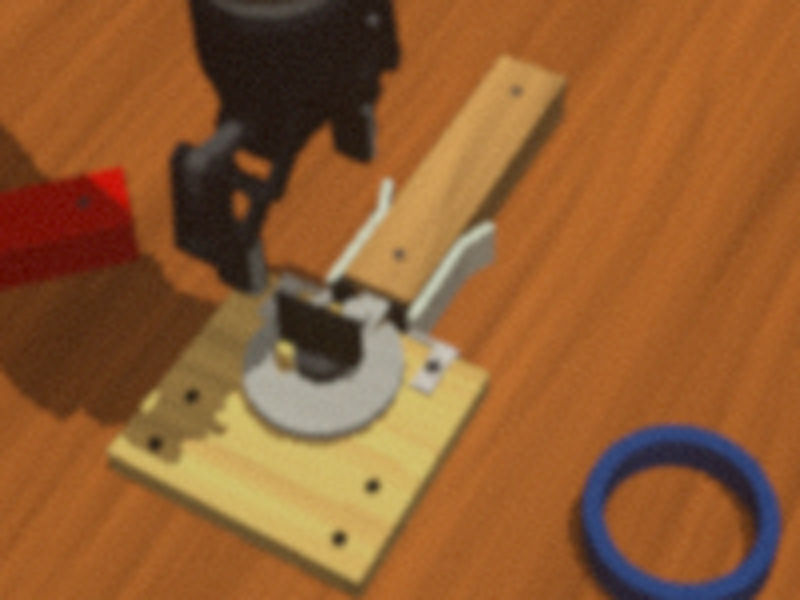

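The rail is between the cheeks, with the stud head at about (370,305) in the cam's mouth. A quick numeric check follows, and the next move will descend.

```bash
python3 -c "
from h import *
c=lambda p:crop(p,170,230,4)
p,r=fit('scene',[PAN[1],PAN[2],PAN[0]],c([(362,578),(112,453),(487,377)]),[.56,-.186,1.57]);print(p,r.tolist())
q,r=fit('scene',RAIL[:4]+RAIL[4:],c([(565,80),(407,304),(338,278),(504,57),(370,305)]),[.56,-.03,1.57]);print(q,r.tolist())
print(np.hypot(*(p[:2]-q[:2])))"
```

```text
[ 0.56224996 -0.18439209  1.58332818] [[0.03, 1.09], [-1.08, -0.32], [1.09, -1.22]]
[ 0.56206516 -0.03770014  1.58316858] [[0.47, -0.45], [1.6, 0.05], [1.23, -1.16], [-0.4, -0.61], [-2.86, 1.79]]
0.14669206209998661
```

>>> drive_tool([
  [[-0.016, 0, 0.08], -0.03, 1],
  [[-0.016, 0, 0.16], -0.03, 1],
  [[-0.016, 0, 0.24], -0.03, 1],
  [[-0.016, 0, 0.32], -0.03, 1],
  [[-0.016, 0, 0.355], -0.03, 1],
])

```text
time: 9.85
eef_pos: [0.5609, -0.1847, 0.0582]
tool_rot: [0.001, -3.138, -0.002]
force: [-0.4, 0.4, -0.6]
gripper_width: 0.0852
grasp_force: 0.0
```

>>> drive_tool([
  [[0, 0, 0], 0, 0.6],
  [[0, 0, 0], 0, 0.4],
  [[0, 0, 0], 0, 0.2],
  [[0, 0, 0], 0, 0],
  [[0, 0, 0], 0, 0],
], grip_force=40)

```text
time: 10.35
eef_pos: [0.5628, -0.1854, 0.0612]
tool_rot: [-0.003, 3.14, -0.001]
force: [0.7, -0.6, -0.3]
gripper_width: 0.0121
grasp_force: 0.6
```

```bash
python3 -c "
from h import *
go(.562,-.1858,.06,3.145)"
```

```text
t 10.35 shift [ 0.0032 -0.0016  0.0048] roll -0.0016 yaw -3.1395 tilt [ 1.6e-03 -5.0e-04 -1.0e+00] pos [ 0.5628 -0.1854  0.0612] F [ 0.74 -0.55 -0.28] M [0.068 0.002 0.059] w 0.0121 g 0.6
```

>>> drive_tool([
  [[0, 0, 0], 0, 0],
  [[0, 0, 0], 0, 0],
  [[0, 0, 0], 0, 0],
  [[0, 0, 0], 0, 0],
  [[0, 0, 0], 0, 0],
])

```text
time: 10.85
eef_pos: [0.5628, -0.1852, 0.0612]
tool_rot: [-0.004, 3.14, -0.0]
force: [-0.3, 1.2, 5.8]
gripper_width: 0.0092
grasp_force: 42.9
```

```bash
python3 -c "
from h import *
go(.562,-.1858,.06,3.145)"
```

```text
t 10.85 shift [ 0.003  -0.0022  0.0047] roll -0.0014 yaw -3.1393 tilt [ 1.4e-03 -2.0e-04 -1.0e+00] pos [ 0.5628 -0.1852  0.0612] F [-0.29  1.18  5.83] M [ 0.21   0.157 -0.014] w 0.0092 g 42.9
```

>>> drive_tool([
  [[0, 0, 0], 0, 0],
  [[0, 0, 0], 0.1, 0],
  [[0, 0, 0], 0.2, 0],
  [[0, 0, 0], 0.3, 0],
  [[0, 0, 0], 0.4, 0],
], grip_force=80)

```text
time: 11.35
eef_pos: [0.5627, -0.1858, 0.0613]
tool_rot: [0.493, 3.101, -0.002]
force: [-0.7, -1.0, 5.7]
gripper_width: 0.0085
grasp_force: 79.0
```

```bash
python3 -c "
from h import *
go(.562,-.1858,.06,3.145)"
```

```text
t 11.35 shift [ 0.0027 -0.001   0.0052] roll -0.4055 yaw 2.8266 tilt [ 0.0013 -0.0013 -1.    ] pos [ 0.5627 -0.1858  0.0613] F [-0.72 -0.97  5.66] M [-0.078  0.289  0.079] w 0.0085 g 79.0
```

>>> drive_tool([
  [[0, 0, 0], 0.09, 0],
  [[0, 0, 0], 0.18, 0],
  [[0, 0, 0], 0.27, 0],
  [[0, 0, 0], 0.36, 0],
  [[0, 0, 0], 0.4, 0],
])

```text
time: 11.85
eef_pos: [0.5624, -0.1862, 0.0613]
tool_rot: [0.97, 2.986, -0.003]
force: [-1.4, -0.9, 6.8]
gripper_width: 0.0088
grasp_force: 79.1
```

```bash
python3 -c "
from h import *
go(.562,-.1858,.06,3.145)"
```

```text
t 11.85 shift [0.0025 0.0004 0.0051] roll -0.8042 yaw 2.5133 tilt [ 8.0e-04 -2.2e-03 -1.0e+00] pos [ 0.5624 -0.1862  0.0613] F [-1.36 -0.86  6.78] M [-0.29   0.341  0.167] w 0.0088 g 79.1
```

>>> drive_tool([
  [[0, 0, 0], 0.025, 0],
  [[0, 0, 0], 0.05, 0],
  [[0, 0, 0], 0.075, 0],
  [[0, 0, 0], 0.1, 0],
  [[0, 0, 0], 0.125, 0],
])

```text
time: 12.35
eef_pos: [0.5624, -0.1864, 0.0613]
tool_rot: [1.114, 2.936, -0.003]
force: [-1.7, -2.0, 5.3]
gripper_width: 0.0087
grasp_force: 79.1
```

```bash
python3 -c "
from h import *
go(.562,-.1858,.06,3.145)"
```

```text
t 12.35 shift [0.0026 0.0007 0.0052] roll -0.9279 yaw 2.4162 tilt [ 7.0e-04 -2.4e-03 -1.0e+00] pos [ 0.5624 -0.1864  0.0613] F [-1.71 -2.01  5.28] M [-0.291  0.378  0.195] w 0.0087 g 79.1
```

>>> drive_tool([
  [[0, 0, 0], 0.025, 0],
  [[0, 0, 0], 0.05, 0],
  [[0, 0, 0], 0.075, 0],
  [[0, 0, 0], 0.1, 0],
  [[0, 0, 0], 0.125, 0],
])

```text
time: 12.85
eef_pos: [0.5623, -0.1865, 0.0613]
tool_rot: [1.257, 2.878, -0.003]
force: [-2.8, -3.4, 6.9]
gripper_width: 0.0088
grasp_force: 79.1
```

```bash
python3 -c "
from h import *
go(.562,-.1858,.06,3.145)"
```

```text
t 12.85 shift [0.0028 0.0011 0.0051] roll -1.053 yaw 2.318 tilt [ 5.0e-04 -2.6e-03 -1.0e+00] pos [ 0.5623 -0.1865  0.0613] F [-2.78 -3.38  6.89] M [-0.424  0.439  0.177] w 0.0088 g 79.1
```

>>> drive_tool([
  [[0, 0, 0], 0.025, 0],
  [[0, 0, 0], 0.05, 0],
  [[0, 0, 0], 0.075, 0],
  [[0, 0, 0], 0.1, 0],
  [[0, 0, 0], 0.125, 0],
])

```text
time: 13.35
eef_pos: [0.5621, -0.1866, 0.0613]
tool_rot: [1.397, 2.812, -0.004]
force: [-2.7, -2.9, 6.2]
gripper_width: 0.0093
grasp_force: 79.0
```

```bash
python3 -c "
from h import *
go(.562,-.1858,.06,3.145)"
```

```text
t 13.35 shift [0.0028 0.0015 0.0052] roll -1.1782 yaw 2.2196 tilt [ 2.0e-04 -2.8e-03 -1.0e+00] pos [ 0.5621 -0.1866  0.0613] F [-2.7  -2.93  6.22] M [-0.403  0.512  0.136] w 0.0093 g 79.0
```

>>> drive_tool([
  [[0, 0, 0], 0.025, 0],
  [[0, 0, 0], 0.05, 0],
  [[0, 0, 0], 0.075, 0],
  [[0, 0, 0], 0.1, 0],
  [[0, 0, 0], 0.1, 0],
])

```text
time: 13.85
eef_pos: [0.562, -0.1866, 0.0613]
tool_rot: [1.505, 2.756, -0.004]
force: [-3.0, -3.2, 7.3]
gripper_width: 0.0088
grasp_force: 79.0
```

```bash
python3 -c "
from h import *
go(.562,-.1858,.06,3.145)"
```

```text
t 13.85 shift [0.0027 0.0019 0.0051] roll -1.2775 yaw 2.1416 tilt [-1.0e-04 -2.9e-03 -1.0e+00] pos [ 0.562  -0.1866  0.0613] F [-2.96 -3.17  7.32] M [-0.495  0.585  0.186] w 0.0088 g 79.0
```

>>> drive_tool([
  [[0, 0, 0], 0.025, 0],
  [[0, 0, 0], 0.05, 0],
  [[0, 0, 0], 0.075, 0],
  [[0, 0, 0], 0.1, 0],
  [[0, 0, 0], 0.1, 0],
])

```text
time: 14.35
eef_pos: [0.5618, -0.1867, 0.0613]
tool_rot: [1.612, 2.695, -0.004]
force: [-3.6, -2.6, 7.4]
gripper_width: 0.0087
grasp_force: 79.2
```

```bash
python3 -c "
from h import *
go(.562,-.1858,.06,3.145)"
```

```text
t 14.35 shift [0.0028 0.0022 0.0051] roll -1.3771 yaw 2.0634 tilt [-3.e-04 -3.e-03 -1.e+00] pos [ 0.5618 -0.1867  0.0613] F [-3.56 -2.55  7.41] M [-0.567  0.604  0.259] w 0.0087 g 79.2
```

>>> drive_tool([
  [[0, 0, 0], 0.012, 0],
  [[0, 0, 0], 0.024, 0],
  [[0, 0, 0], 0.036, 0],
  [[0, 0, 0], 0.048, 0],
  [[0, 0, 0], 0.06, 0],
])

```text
time: 14.85
eef_pos: [0.5617, -0.1867, 0.0613]
tool_rot: [1.674, 2.657, -0.005]
force: [-4.2, -2.2, 6.9]
gripper_width: 0.0087
grasp_force: 79.8
```

```bash
python3 -c "
from h import *
go(.562,-.1858,.06,3.145)"
```

```text
t 14.85 shift [0.0027 0.0024 0.0051] roll -1.4364 yaw 2.0169 tilt [-5.0e-04 -3.2e-03 -1.0e+00] pos [ 0.5617 -0.1867  0.0613] F [-4.17 -2.2   6.89] M [-0.499  0.719  0.564] w 0.0087 g 79.8
```

>>> drive_tool([
  [[0, 0, 0], 0, 0],
  [[0, 0, 0], 0, 0],
  [[0, 0, 0], 0, 0],
  [[0, 0, 0], 0.0, 0],
  [[0, 0, 0], 0.008, 0],
])

```text
time: 15.35
eef_pos: [0.5617, -0.1867, 0.0613]
tool_rot: [1.683, 2.652, -0.005]
force: [-4.6, -3.0, 6.4]
gripper_width: 0.0087
grasp_force: 79.7
```

```bash
python3 -c "
from h import *
go(.562,-.1858,.06,3.145)"
```

```text
t 15.35 shift [0.0027 0.0025 0.0051] roll -1.4442 yaw 2.0108 tilt [-6.0e-04 -3.2e-03 -1.0e+00] pos [ 0.5617 -0.1867  0.0613] F [-4.63 -3.02  6.37] M [-0.524  0.651  0.521] w 0.0087 g 79.7
```

Torque is about 0.35 N m above free turning, roughly 23–25 N of clamping, so I stop here. Release and retreat.

>>> drive_tool([
  [[0, 0, 0], 0, 0.3],
  [[0, 0, 0], 0, 0.6],
  [[0, 0, 0], 0, 1],
  [[0, 0, 0], 0, 1],
  [[0, 0, 0], 0, 1],
])

```text
time: 15.85
eef_pos: [0.5622, -0.185, 0.0601]
tool_rot: [-1.683, -2.652, 0.0]
force: [-0.2, 0.1, 0.2]
gripper_width: 0.0801
grasp_force: 0.0
```

>>> drive_tool([
  [[0, 0, -0.1], 0, 1],
  [[0, 0, -0.25], 0, 1],
  [[0, 0, -0.4], 0, 1],
  [[0, 0, -0.5], 0, 1],
  [[0, 0, -0.5], 0, 1],
])

```text
time: 16.35
eef_pos: [0.565, -0.186, 0.1903]
tool_rot: [1.678, 2.645, 0.004]
force: [0.2, 0.3, -0.3]
gripper_width: 0.0855
grasp_force: 0.0
```

```bash
python3 -c "
from h import *
go(.45,-.4,.18,2.01)
cv2.imwrite('pics/sc6.png',cv2.resize(ctrl.get_image('scene')[230:380,170:370,::-1],None,fx=4,fy=4,interpolation=cv2.INTER_CUBIC))"
```

```text
t 16.35 shift [-0.5784 -0.7808  0.0395] roll 0.0008 yaw 2.0106 tilt [ 0.0089 -0.0029 -1.    ] pos [ 0.565  -0.186   0.1903] F [ 0.18  0.34 -0.25] M [-0.047 -0.021 -0.01 ] w 0.0855 g 0.0
```

View pics/sc6.png

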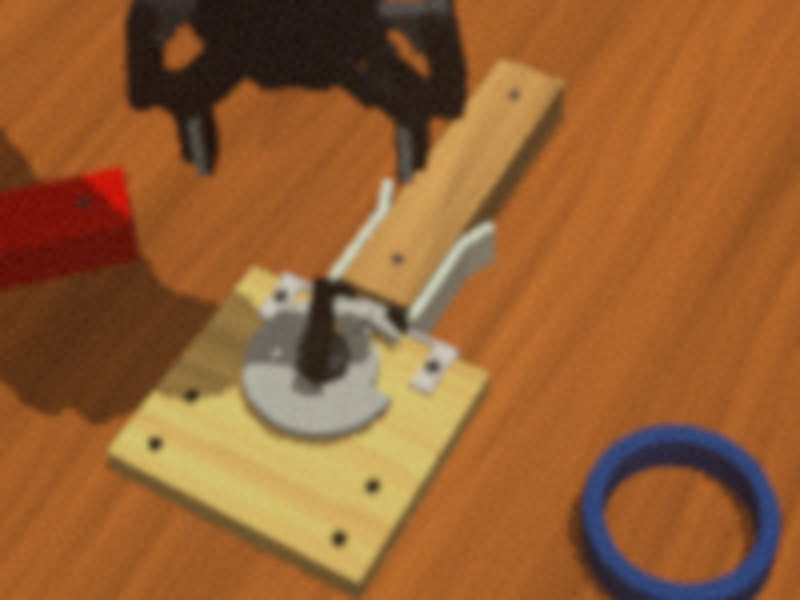

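The cam has turned with the stud in its slot. The rail is drawn in (its far end moved from about (505,57) to (502,61)) and the gripper is clear, so I'm handing in.

```bash
python3 -c "
from plant import ctrl
print(ctrl.sign_off())"
```

```text
the job is handed in; nothing more can be done
None
```

The job is handed in: the crossrail is in the guide with its stud caught by the cam, and the cam is turned to about 1.13 rad and left clamped. The last torque reading was about 0.35 N m above free turning, or an estimated 23–28 N on the pads. The gripper is clear, and I did not go near the tape, hammer or bin.

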